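Point out the two misplaced samples

ROBOT

A 6-joint arm with a two-finger parallel gripper is mounted at the origin on a cart in front of the work surface, level with it; the furniture and walls round the work are solid. World frame = base frame: x ahead of the robot, y to its left, z up, the work surface at z = 0. Lengths are in mm, angles in degrees, forces in N, time in s.
With the tool pointing down it reaches from about 350 to 775 mm from the base axis. Payload 7.3 kg.
Tool frame: the origin (TCP) lies between the finger pads, 19 mm behind the fingertips; this is the grasp point; z points along the fingers, y is the line along which they close (so a half turn about z gives the same grasp; the last joint's range is limited). The gripper opens to 92 mm and grips with 3 to 60 N. Pads are 19 mm wide; open, the fingers measure 130 mm over their backs; the gripper's body (75 mm by 190 mm) begins 47 mm behind the grasp point.
Start: joints at [56.666, 19.595, 87.324, -0, 73.075, -8.365], TCP at [221.609, 475.954, 245.541] pointing down, gripper open.
Joint ranges: [-145.02, 145.02], [-44.19, 115.74], [2.07, 154.8], [-57.11, 237.11], [16.16, 152.29], [-177.93, 177.93]. Speed limits (degrees/s): [147.25, 147.25, 180, 180, 180, 180].

INTERFACE

Orientations are given as [roll, pitch, yaw] about the fixed x, y, z axes, in that order (R = Rz(yaw) Ry(pitch) Rx(roll)).
In Python, from cell import * gives the robot as it stands. The module is installed in compiled form; this text tells all that it offers.
- The arm moves only by the tool step_arm, never from a script. Its argument "moves" is a list of rows, each an object of numbers: "rx", "ry", "rz": the turn, a rotation vector about the world's x, y, z in degrees; "dx", "dy", "dz": the shift along the world's x, y, z in mm; "claw": the finger opening in mm, from 0 to 91.8. In form: [{"rx": .., "ry": .., "rz": .., "dx": .., "dy": .., "dz": .., "claw": ..}, ...]. A call has 1 to 20 rows; each row shifts and turns the commanded pose from where the row before left it; what a row does not reach is not made up. A row lasts 1/12 s, in which the tool goes at most 41.7 mm and 7.16 degrees, less where a joint would pass 70% of its speed; a pose out of reach is approached as far as the arm can. A call is refused whole if a number of a shift passes 41.7 or a number of a turn 7.16, either way. A call with a gripper value outside its range is refused whole. The fingers move at their own pace and stop on an object; "grip_force" is the grip in N (left out, the last holds). Time passes only in rows, so rows that do not move let the fingers close. It gives the time, the measured TCP pose, the force, the opening and the grip force at its end, in the units of the state.
- state(): the state, without advancing time (a new reading comes with each control period).
- get_image(name): name is "scene" or "top" or "wrist"; returns (picture, depth): 480x640x3 uint8, red, green, blue; 480x640 float32, mm along the optical axis (not along the pixel's ray), 0 where there is no reading.
- camera_params(name): a dict with "mtx" (3x3 intrinsics, pixels), "view" (4x4, takes a point from world to camera coordinates); the wrist camera has in their place "hand_eye" (4x4, takes a point from camera to tool coordinates, whose origin is the TCP and whose axes are the flange's). Camera axes: x right, y up, looking along -z (the intrinsics and any distortion apply to the point x, -y, -z); pixel columns grow to the right and rows downward; lengths in mm; the calibration is good to about 2 mm. A picture is of the moment at which its call begins: read the wrist's pose just before it. camera_params takes no time and is no camera call.
- close_job(): hands the job in; it is judged then, once.
The state is a dict: "time": time; "q": joint angles; "joint_velocities": joint speeds; "tau": joint torques, N m; "ee_pos": TCP position; "tool_rot": TCP orientation; "contact_force": force on the tool from outside, world axes, zero at the start; "wrist_torque": the same for the moment, N m; "finger_gap": opening from 0.0 (shut) to 1.0 (fully open); "gripper_force": force on a finger pad.
Only numpy, scipy, OpenCV 4.12 (cv2) and the standard library are available. Lean on these libraries where they do the work, as an engineer would, in place of code of your own. Each camera call takes 0.05 s, during which the arm holds its last target. There are 200 camera calls.

TASK

Two things on the bench stand in the wrong holder: the tall uncapped sample tube among the short capped vials in the white rack, and the slim vial among the wide bottles in the grey tray. Point them out to a colleague with the gripper pointing down: first hold the fingertips centred two to four centimetres above the top of the tube for about two seconds, then do the same above the vial, and finish there, still pointing at the vial. Only point: do not touch, shift or lift anything.

Things in the scene. Friction and masses are not known exactly. Their poses are not given: they have to be found in the camera images.
- stray_tube_top (a point): centre of the top of the misplaced sample tube: a plain, uncapped, round tube, 24 mm in diameter and 150 mm tall, standing upright among the capped vials of the vial rack; its top is 158 mm above the bench and about 50 mm above the vial caps beside it. z points up.
- stray_vial_top (a point): centre of the top of the cap of the misplaced vial: slim glass vial with a ribbed screw cap, 18 mm in diameter and 100 mm tall, standing upright among the wider bottles in the tray; its top is about 104 mm above the bench, level with the bottle caps. z points up.
- vial_rack: white plastic rack, 64 x 240 x 66 mm, fixed to the bench: base 8 mm thick, plate with five 28 mm holes in a row at z = 50 to 56 mm, upright end plates. Origin at the centre of its underside, row of holes along its y axis at y = -90, -45, 0, 45, 90 mm.
- bottle_tray: grey open tray, 70 x 250 x 36 mm, fixed to the bench, four compartments in a row along its y axis, about 61.5 mm apart, floor 4 mm thick. Origin at the centre of its underside.
- stray_tube: the misplaced sample tube, 24 mm in diameter, 150 mm tall, loose; origin at the centre of its underside, z up along the tube.
- stray_vial: the misplaced vial, 18 mm in diameter, 100 mm tall, loose; origin at the centre of its underside, z up along the vial.
- brown_bottle: small brown screw-cap bottle, 34 x 34 x 59 mm, standing loose on the bench between the rack and the tray; origin at the centre of its underside. A bystander.
- vial_a: capped vial, 18 mm in diameter, 100 mm tall, loose, rightly in the vial rack, its top 108 mm above the bench; origin at the centre of its underside.
- vial_b: capped vial, 18 mm in diameter, 100 mm tall, loose, rightly in the vial rack, its top 108 mm above the bench; origin at the centre of its underside.
- vial_c: capped vial, 18 mm in diameter, 100 mm tall, loose, rightly in the vial rack, its top 108 mm above the bench; origin at the centre of its underside.
- vial_d: capped vial, 18 mm in diameter, 100 mm tall, loose, rightly in the vial rack, its top 108 mm above the bench; origin at the centre of its underside.
- bottle_a: white bottle with a wide screw cap, 47 mm in diameter, 98 mm tall, loose, rightly in the tray, its top about 102 mm above the bench; origin at the centre of its underside.
- bottle_b: white bottle with a wide screw cap, 47 mm in diameter, 98 mm tall, loose, rightly in the tray, its top about 102 mm above the bench; origin at the centre of its underside.
- bottle_c: white bottle with a wide screw cap, 47 mm in diameter, 98 mm tall, loose, rightly in the tray, its top about 102 mm above the bench; origin at the centre of its underside.
There are look-alikes about, which are no part of the job. Of the things like the stray_tube, leave any that is black, pink or red; of the rest the larger one is meant.

How it is judged (in metres and radians):
On the way, in this order (a step that is already met when the one before it is completed fails the run):
1. the gripper points down at the misplaced tube from just above it and dwells (horizontal distance between the grasp point and stray_tube_top below 0.018 m and z of the grasp point in the frame of stray_tube_top between 0.02 and 0.09 m and (angle between the grasp point's own z axis and vertical below 0.6 rad or angle between the grasp point's own z axis and vertical above 2.54 rad)), for 1.5 s.
2. the gripper points down at the misplaced vial from just above it and dwells (horizontal distance between the grasp point and stray_vial_top below 0.018 m and z of the grasp point in the frame of stray_vial_top between 0.02 and 0.09 m and (angle between the grasp point's own z axis and vertical below 0.6 rad or angle between the grasp point's own z axis and vertical above 2.54 rad)), for 1.5 s.
At the end, for the whole second after the job is handed in: The gripper still points down (within 0.6 rad of vertical) at the misplaced vial: TCP within 18 mm sideways of the centre of its cap and 20 to 90 mm above it; every tube, vial and bottle within 8 mm of where it stood, and everything in the holders upright within 0.15 rad (all of step 2 and distance of each of vial_a, vial_b, vial_c, vial_d, stray_tube, bottle_a, bottle_b, bottle_c, stray_vial, brown_bottle from where it was at the start of the episode below 0.008 m and angle between each of vial_a, vial_b, vial_c, vial_d, stray_tube, bottle_a, bottle_b, bottle_c, stray_vial's own z axis and vertical below 0.15 rad); the robot touches nothing.
It fails at once if the gripper or arm touches anything (over 0.5 N) (contact force between any of the fingers, the arm and anything else above 0.5 N).
It fails at once if a tube, vial or bottle is shifted, lifted or carried (over 12 mm) (distance of any of vial_a, vial_b, vial_c, vial_d, stray_tube, bottle_a, bottle_b, bottle_c, stray_vial, brown_bottle from where it was at the start of the episode above 0.012 m).
It also fails if it takes over 38 s, if anything falls off the work surface, if the arm or the gripper's body presses on something with over 40 N, if the wrist force passes 120 N, or if a joint passes its speed limit or range.

## Working session

There is one attempt and no reset: what is moved stays moved. The work goes in short steps, Python scripts to look and compute and a tool call to move; the robot and the scene stay as the last step left them, time stands still between calls to the robot, and variables do not carry over. Pictures are saved under pics/ and viewed, at most 10 in all, crops included, and the job is handed in when it is done.

Besides the shell and the picture viewer there is one more tool, called after ">>>" as a command line: name --argument value ..., lists and objects as JSON in quotes. step_arm: Moves the arm, as the interface text tells. Its arguments: {"type":"object","properties":{"moves":{"type":"array"},"grip_force":{"type":"number"}},"required":["moves"]}

```bash
mkdir -p pics
cat > h.py <<'E'
from cell import *
import numpy as np, cv2
def cloud(name):
    s=state(); im,d=get_image(name); p=camera_params(name)
    v,u=np.mgrid[0:480,0:640]; K=np.array(p['mtx'])
    x=(u-K[0,2])/K[0,0]*d; y=(v-K[1,2])/K[1,1]*d
    c=np.stack([x,-y,-d,np.ones_like(d)],-1)
    T=np.linalg.inv(np.array(p['view']))
    W=(c@T.T)[...,:3]; W[d==0]=np.nan
    return im,W
E
python3 - <<'E'
from h import *
print(state()); print({k:v for k,v in camera_params('top').items() if k!='view'})
for n in('top','scene'):
    im,W=cloud(n); cv2.imwrite(f'pics/{n}.png',im[...,::-1]); np.save(f'{n}.npy',W); print(np.linalg.inv(np.array(camera_params(n)['view'])).round(2))
E
```

```text
{'time': 0.0, 'q': array([ 5.66643004e+01,  1.96374776e+01,  8.73750804e+01,  5.17566291e-04,
        7.30752877e+01, -8.36409818e+00]), 'joint_velocities': array([ 0.05111883, -0.01856533,  0.05476608, -0.00344036,  0.00908446,
        0.11964985]), 'tau': array([-9.63069488e-05, -4.31255150e+01, -2.44218725e+01,  7.16517703e-02,
        5.61318209e-02, -2.21439227e-04]), 'ee_pos': array([221.40474703, 475.62847634, 244.84860995]), 'tool_rot': array([-1.79913161e+02, -1.32679633e-02,  1.55028237e+02]), 'contact_force': array([-0.41739811, -0.24055038,  0.50890739]), 'wrist_torque': array([0.00827721, 0.02229748, 0.01067351]), 'gripper_force': 0.0, 'finger_gap': 1.0028137486542268}
{'mtx': array([[509.33023035,   0.        , 317.56695531],
       [  0.        , 509.33023035, 240.79988728],
       [  0.        ,   0.        ,   1.        ]])}
[[ 2.0000e-02  9.8000e-01 -1.9000e-01  3.2525e+02]
 [-1.0000e+00  2.0000e-02  1.0000e-02  3.5860e+01]
 [ 2.0000e-02  1.9000e-01  9.8000e-01  1.2090e+03]
 [ 0.0000e+00  0.0000e+00  0.0000e+00  1.0000e+00]]
[[ 5.5000e-01  4.1000e-01 -7.3000e-01 -3.4734e+02]
 [-8.3000e-01  2.5000e-01 -4.9000e-01 -5.5246e+02]
 [-2.0000e-02  8.8000e-01  4.8000e-01  6.6306e+02]
 [ 0.0000e+00  0.0000e+00  0.0000e+00  1.0000e+00]]
```

View pics/top.png

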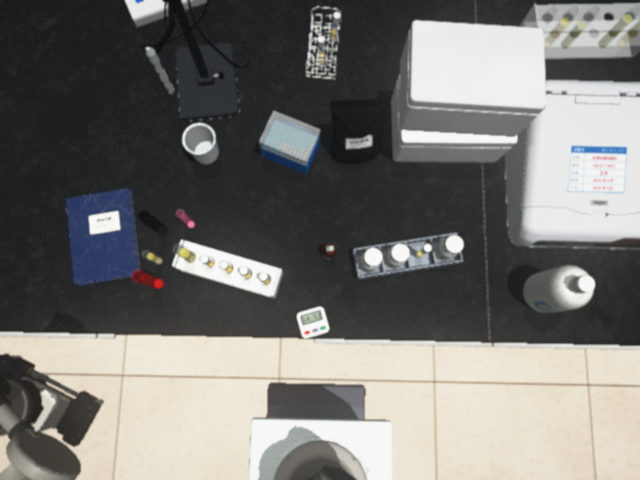

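View pics/scene.png

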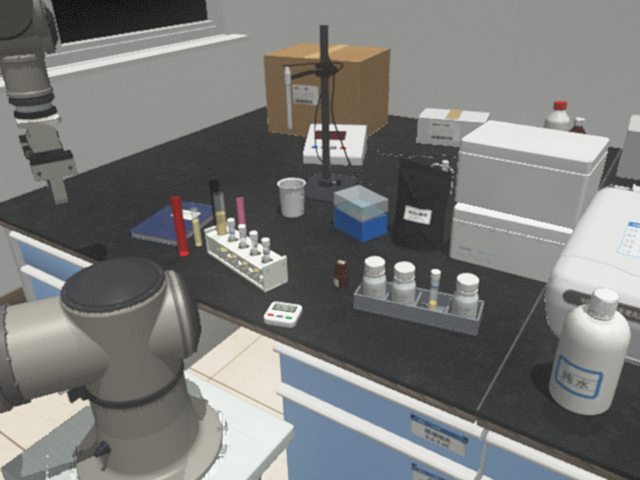

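The top view shows the rack (228,268) and the tray (408,256). Tube candidates are:
- the yellowish tube at the rack's left end (185,252)
- a smaller yellowish tube outside the rack (152,257)
- black (152,222), pink (185,217) and red (148,280) tubes

By the description I choose the one in the rack. The slim vial is in the tray at (427,248), and the wide bottle caps are at (373,258), (400,252) and (453,244).

Run:
```python
from h import *
a=cv2.imread('pics/top.png'); b=cv2.imread('pics/scene.png')
A=cv2.resize(a[200:310,120:290],(680,440),interpolation=cv2.INTER_CUBIC)
cv2.imwrite('pics/c1.png',A)
B=cv2.resize(b[170:290,150:300],(600,480),interpolation=cv2.INTER_CUBIC); cv2.imwrite('pics/c2.png',B)
for n in('top','scene'):
    W=np.load(n+'.npy'); z=W[...,2]
    # candidates: components of high points in the bench region
    for lo,hi in((85,200),(130,180)):
        m=((z>lo)&(z<hi)&(W[...,0]<480)&(W[...,0]>200)&(abs(W[...,1])<480)).astype(np.uint8)
        k,l,s,c=cv2.connectedComponentsWithStats(m)
        for i in range(1,k):
            if s[i,4]>5:
                P=W[l==i]; t=P[P[:,2]>P[:,2].max()-10]
                print(n,lo,c[i].round(),s[i,4],'mean',P.mean(0).round(),'top',t.mean(0).round(),'span',np.ptp(P,axis=0).round())
```

```text
top 85 [224. 267.] 13 mean [478. 223. 105.] top [477. 224. 107.] span [ 3. 11. 21.]
top 85 [244. 270.] 56 mean [472. 180. 107.] top [472. 180. 108.] span [15. 16. 27.]
top 85 [142. 277.] 225 mean [450. 392. 123.] top [450. 393. 148.] span [24. 26. 69.]
top 85 [263. 276.] 61 mean [460. 137. 106.] top [461. 138. 108.] span [17. 18. 22.]
top 85 [547. 287.] 424 mean [ 448. -475.  122.] top [ 446. -478.  155.] span [60. 11. 77.]
top 130 [139. 276.] 91 mean [450. 393. 142.] top [450. 393. 148.] span [24. 26. 23.]
top 130 [552. 286.] 176 mean [ 449. -476.  143.] top [ 446. -478.  155.] span [52. 10. 32.]
scene 85 [177. 211.] 299 mean [444. 386. 121.] top [448. 390. 146.] span [27. 34. 66.]
scene 85 [241. 231.] 53 mean [477. 220.  97.] top [477. 220. 103.] span [ 7. 20. 23.]
scene 85 [254. 237.] 88 mean [467. 176.  99.] top [468. 176. 105.] span [17. 17. 25.]
scene 85 [266. 244.] 92 mean [456. 133.  99.] top [457. 134. 105.] span [21. 20. 23.]
scene 85 [563. 333.] 151 mean [ 434. -477.  122.] top [ 442. -478.  148.] span [36.  7. 68.]
scene 130 [176. 202.] 116 mean [446. 388. 142.] top [448. 390. 146.] span [26. 33. 21.]
scene 130 [566. 322.] 65 mean [ 437. -477.  142.] top [ 442. -478.  148.] span [32.  7. 23.]
```

View pics/c1.png

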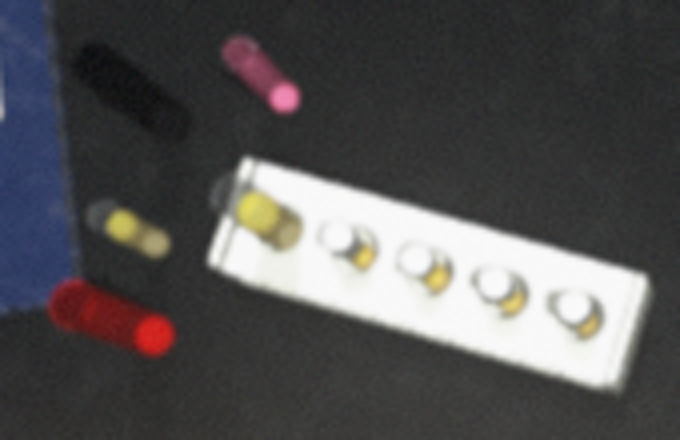

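View pics/c2.png

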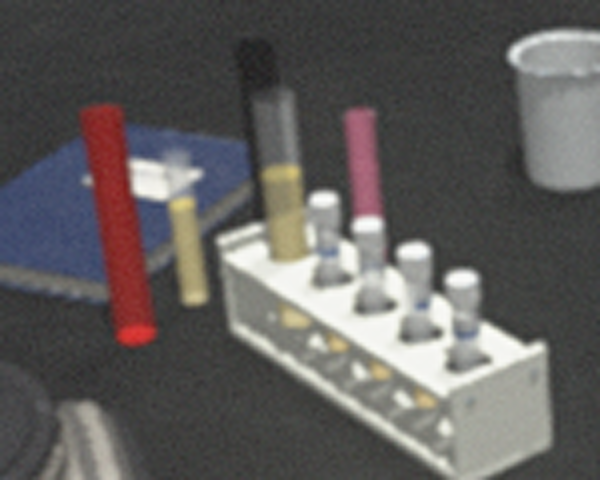

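Run:
```python
from h import *
def ray(n,u,v,z):
    p=camera_params(n);K=p['mtx'];T=np.linalg.inv(p['view'])
    d=T[:3,:3]@np.array([(u-K[0,2])/K[0,0],-(v-K[1,2])/K[1,1],-1]); o=T[:3,3]
    return (o+d*(z-o[2])/d[2]).round(1)
C=np.array([ray('top',120+(a+.5)/4-.5,200+(b+.5)/4-.5,108) for a,b in((577,305),(495,281),(414,260),(337,238))]);print(C)
print('extrap',np.polyval(np.polyfit(range(4),C[:,0],1),4),np.polyval(np.polyfit(range(4),C[:,1],1),4))
print('tube ray top',ray('top',120+225/4,200+192/4,158),'scene',ray('scene',150+276/4,170+91/4,158))
W=np.load('top.npy')
m=(abs(W[...,2]-53)<8)&(W[...,0]>400)&(W[...,0]<580)&(W[...,1]>80)&(W[...,1]<330)
P=W[m][:,:2].astype(np.float32); print('rack',cv2.minAreaRect(P))
for n in('top','scene'):
    W=np.load(n+'.npy'); z=W[...,2]
    m=((z>88)&(z<130)&(W[...,0]>400)&(W[...,0]<600)&(W[...,1]<0)&(W[...,1]>-330)).astype(np.uint8)
    k,l,s,c=cv2.connectedComponentsWithStats(m)
    for i in range(1,k):
        if s[i,4]>5:
            Q=W[l==i];Q=Q[Q[:,2]>Q[:,2].max()-8];print(n,c[i].round(1),s[i,4],((Q.max(0)+Q.min(0))/2).round(1),np.ptp(Q,axis=0).round())
print('vial ray',ray('top',427.5,248,104),'scene',ray('scene',436,272,104))
b=cv2.imread('pics/top.png');e=cv2.imread('pics/scene.png')
cv2.imwrite('pics/c3.png',np.hstack([cv2.resize(b[220:290,345:475],(390,210),interpolation=cv2.INTER_CUBIC),cv2.resize(e[250:320,350:480],(390,210),interpolation=cv2.INTER_CUBIC)]))
```

```text
[[460.7 135.3 108. ]
 [472.8 180.3 108. ]
 [483.3 224.8 108. ]
 [494.4 267.2 108. ]]
extrap 505.69999999999965 311.94999999999993
tube ray top [508.8 315.6 158. ] scene [513.  312.5 158. ]
rack ((484.0954895019531, 221.81178283691406), (237.0592498779297, 64.36744689941406), 74.85276794433594)
top [453.3 243.8] 273 [ 544.  -282.6  102.5] [38. 39.  8.]
top [399.5 252.2] 270 [ 522.7 -162.8  102.4] [39. 36.  8.]
top [426.5 247.6] 62 [ 533.  -223.4  104. ] [16. 16.  7.]
top [372.5 256.5] 267 [ 510.2 -101.6  103.4] [38. 38.  8.]
scene [374.7 264.1] 265 [ 507.4 -105.   100.1] [44. 40.  8.]
scene [404.5 269.6] 267 [ 519.7 -166.3   99.9] [40. 38.  8.]
scene [435.6 274.9] 93 [ 531.2 -225.4  101.3] [19. 18.  8.]
scene [467.6 281.7] 305 [ 542.4 -284.8   99.8] [41. 41.  8.]
vial ray [ 531.5 -223.3  104. ] scene [ 529.4 -226.2  104. ]
```

View pics/c3.png

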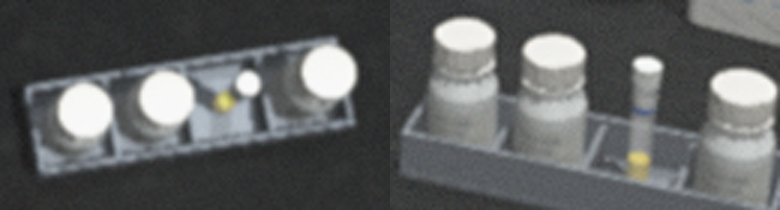

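The crops confirm the choice. The tall uncapped tube is in the rack's end hole, with its top at about (508,312,158). The slim vial is in the tray's third compartment, with its cap at about (532,-224,104). I'll move above the tube first.

>>> step_arm --moves '[{"dx": 12, "dy": -7, "claw": 20}, {"dx": 24, "dy": -14, "claw": 20}, {"dx": 24, "dy": -14, "claw": 20}, {"dx": 24, "dy": -14, "claw": 20}, {"dx": 24, "dy": -14, "claw": 20}, {"dx": 24, "dy": -14, "claw": 20}, {"dx": 24, "dy": -14, "claw": 20}, {"dx": 24, "dy": -14, "claw": 20}, {"dx": 24, "dy": -14, "claw": 20}, {"dx": 24, "dy": -14, "claw": 20}, {"dx": 24, "dy": -14, "claw": 20}, {"dx": 24, "dy": -14, "claw": 20}, {"dx": 10, "dy": -3, "claw": 20}, {"dx": 0, "claw": 20}, {"dx": 0, "claw": 20}, {"dx": 0, "claw": 20}]'

```text
$.moves[0]: bad value
```

Run:
```python
from h import *
from scipy.spatial.transform import Rotation as R
s=state();im,d=get_image('wrist');p=camera_params('wrist');print(s['time'],s['ee_pos'],s['tool_rot'],s['contact_force'],s['finger_gap'])
T=np.eye(4);T[:3,:3]=R.from_euler('xyz',s['tool_rot'],degrees=True).as_matrix();T[:3,3]=s['ee_pos']
V=np.linalg.inv(T@p['hand_eye']);K=p['mtx']; print([k for k in p])
im=im[...,::-1].copy()
def proj(P):
    c=V@np.r_[P,1]; return int(K[0,0]*c[0]/-c[2]+K[0,2]),int(-K[1,1]*c[1]/-c[2]+K[1,2])
for q,col in(((508,312,158),(0,0,255)),((507,312,56),(0,255,0))):
    pts=[proj((q[0]+12*np.cos(t),q[1]+12*np.sin(t),q[2])) for t in np.linspace(0,6.28,24)]
    print(proj(q)); cv2.polylines(im,[np.array(pts)],True,col,1)
cv2.imwrite('pics/w1.png',im)
```

```text
0.1 [221.3931763  475.65705139 244.90983413] [-1.79921292e+02 -1.29098907e-02  1.55029939e+02] [ 0.6316194  -0.02482909  0.45634039] 1.000469492578689
['mtx', 'hand_eye']
(289, 610)
(296, 499)
```

View pics/w1.png

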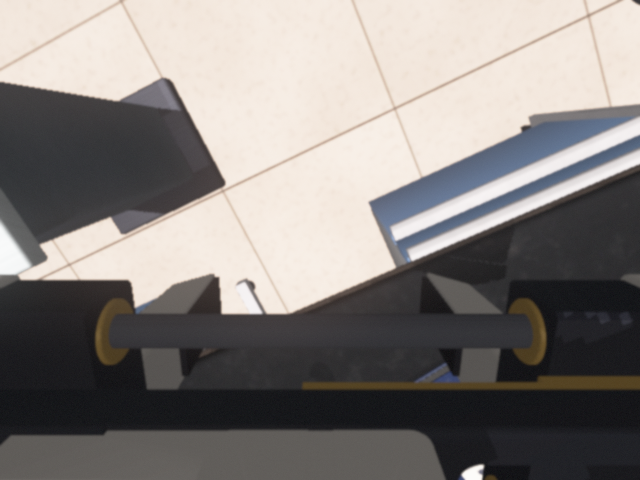

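The move was refused because the rows need every key, so the arm hasn't moved. The wrist picture just shows the floor and cabinet edge past the fingers (about y=330). Resending with full rows.

>>> step_arm --moves '[{"rx": 0, "ry": 0, "rz": 0, "dx": 12, "dy": -7, "dz": 0, "claw": 20}, {"rx": 0, "ry": 0, "rz": 0, "dx": 24, "dy": -14, "dz": 0, "claw": 20}, {"rx": 0, "ry": 0, "rz": 0, "dx": 24, "dy": -14, "dz": 0, "claw": 20}, {"rx": 0, "ry": 0, "rz": 0, "dx": 24, "dy": -14, "dz": 0, "claw": 20}, {"rx": 0, "ry": 0, "rz": 0, "dx": 24, "dy": -14, "dz": 0, "claw": 20}, {"rx": 0, "ry": 0, "rz": 0, "dx": 24, "dy": -14, "dz": 0, "claw": 20}, {"rx": 0, "ry": 0, "rz": 0, "dx": 24, "dy": -14, "dz": 0, "claw": 20}, {"rx": 0, "ry": 0, "rz": 0, "dx": 24, "dy": -14, "dz": 0, "claw": 20}, {"rx": 0, "ry": 0, "rz": 0, "dx": 24, "dy": -14, "dz": 0, "claw": 20}, {"rx": 0, "ry": 0, "rz": 0, "dx": 24, "dy": -14, "dz": 0, "claw": 20}, {"rx": 0, "ry": 0, "rz": 0, "dx": 24, "dy": -14, "dz": 0, "claw": 20}, {"rx": 0, "ry": 0, "rz": 0, "dx": 24, "dy": -14, "dz": 0, "claw": 20}, {"rx": 0, "ry": 0, "rz": 0, "dx": 10, "dy": -3, "dz": 0, "claw": 20}, {"rx": 0, "ry": 0, "rz": 0, "dx": 0, "dy": 0, "dz": 0, "claw": 20}, {"rx": 0, "ry": 0, "rz": 0, "dx": 0, "dy": 0, "dz": 0, "claw": 20}, {"rx": 0, "ry": 0, "rz": 0, "dx": 0, "dy": 0, "dz": 0, "claw": 20}]'

```text
time: 1.48
ee_pos: [506.4, 312.7, 245.3]
tool_rot: [-180.0, -0.1, 155.1]
contact_force: [-0.4, 0.2, -0.0]
finger_gap: 0.221
gripper_force: 0.0
```

```bash
cat > w.py <<'E'
from h import *
import sys
from scipy.spatial.transform import Rotation as R
s=state();im,d=get_image('wrist');p=camera_params('wrist');print(s['time'],s['ee_pos'],s['tool_rot'],s['contact_force'],s['finger_gap'])
T=np.eye(4);T[:3,:3]=R.from_euler('xyz',s['tool_rot'],degrees=True).as_matrix();T[:3,3]=s['ee_pos']
V=np.linalg.inv(T@p['hand_eye']);K=p['mtx']
im=im[...,::-1].copy()
def proj(P):
    c=V@np.r_[P,1]; return int(K[0,0]*c[0]/-c[2]+K[0,2]),int(-K[1,1]*c[1]/-c[2]+K[1,2])
x,y,z,r=map(float,sys.argv[2:6])
pts=[proj((x+r*np.cos(t),y+r*np.sin(t),z)) for t in np.linspace(0,6.28,24)]
print(proj((x,y,z))); cv2.polylines(im,[np.array(pts)],True,(0,0,255),1)
cv2.imwrite(sys.argv[1],im)
E
python3 w.py pics/w2.png 508 312 158 12
```

```text
1.4833 [506.41339702 312.70548811 245.34833757] [-1.79981368e+02 -5.96873080e-02  1.55083642e+02] [-0.36370489  0.21094452 -0.00666862] 0.22109911883670502
(320, 252)
```

View pics/w2.png

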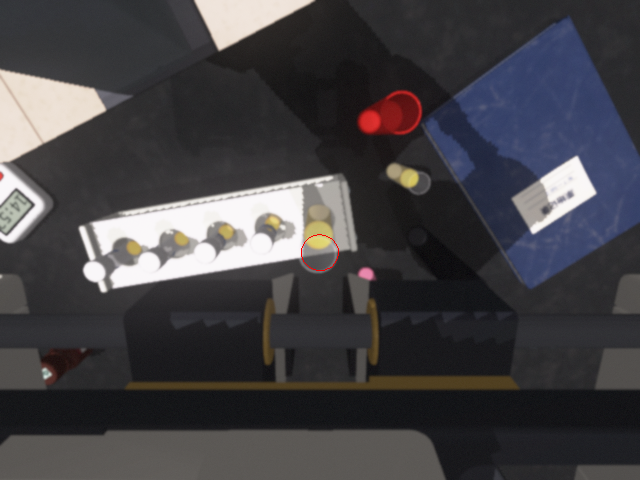

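The wrist view shows the tube's rim at (319,254), matching the prediction at (320,252). I'll descend and dwell.

>>> step_arm --moves '[{"rx": 0, "ry": 0, "rz": 0, "dx": 1, "dy": -1, "dz": -13, "claw": 20}, {"rx": 0, "ry": 0, "rz": 0, "dx": 0, "dy": 0, "dz": -13, "claw": 20}, {"rx": 0, "ry": 0, "rz": 0, "dx": 0, "dy": 0, "dz": -12, "claw": 20}, {"rx": 0, "ry": 0, "rz": 0, "dx": 0, "dy": 0, "dz": 0, "claw": 20}, {"rx": 0, "ry": 0, "rz": 0, "dx": 0, "dy": 0, "dz": 0, "claw": 20}, {"rx": 0, "ry": 0, "rz": 0, "dx": 0, "dy": 0, "dz": 0, "claw": 20}, {"rx": 0, "ry": 0, "rz": 0, "dx": 0, "dy": 0, "dz": 0, "claw": 20}, {"rx": 0, "ry": 0, "rz": 0, "dx": 0, "dy": 0, "dz": 0, "claw": 20}, {"rx": 0, "ry": 0, "rz": 0, "dx": 0, "dy": 0, "dz": 0, "claw": 20}, {"rx": 0, "ry": 0, "rz": 0, "dx": 0, "dy": 0, "dz": 0, "claw": 20}]'

```text
time: 2.37
ee_pos: [508.7, 311.0, 207.9]
tool_rot: [180.0, 0.0, 155.0]
contact_force: [-0.2, 0.0, -0.2]
finger_gap: 0.216
gripper_force: 0.0
```

>>> step_arm --moves '[{"rx": 0, "ry": 0, "rz": 0, "dx": 0, "dy": 0, "dz": 0, "claw": 20}, {"rx": 0, "ry": 0, "rz": 0, "dx": 0, "dy": 0, "dz": 0, "claw": 20}, {"rx": 0, "ry": 0, "rz": 0, "dx": 0, "dy": 0, "dz": 0, "claw": 20}, {"rx": 0, "ry": 0, "rz": 0, "dx": 0, "dy": 0, "dz": 0, "claw": 20}, {"rx": 0, "ry": 0, "rz": 0, "dx": 0, "dy": 0, "dz": 0, "claw": 20}, {"rx": 0, "ry": 0, "rz": 0, "dx": 0, "dy": 0, "dz": 0, "claw": 20}, {"rx": 0, "ry": 0, "rz": 0, "dx": 0, "dy": 0, "dz": 0, "claw": 20}, {"rx": 0, "ry": 0, "rz": 0, "dx": 0, "dy": 0, "dz": 0, "claw": 20}, {"rx": 0, "ry": 0, "rz": 0, "dx": 0, "dy": 0, "dz": 0, "claw": 20}, {"rx": 0, "ry": 0, "rz": 0, "dx": 0, "dy": 0, "dz": 0, "claw": 20}, {"rx": 0, "ry": 0, "rz": 0, "dx": 0, "dy": 0, "dz": 0, "claw": 20}, {"rx": 0, "ry": 0, "rz": 0, "dx": 0, "dy": 0, "dz": 0, "claw": 20}, {"rx": 0, "ry": 0, "rz": 0, "dx": 0, "dy": 0, "dz": 0, "claw": 20}, {"rx": 0, "ry": 0, "rz": 0, "dx": 0, "dy": 0, "dz": 0, "claw": 20}, {"rx": 0, "ry": 0, "rz": 0, "dx": 0, "dy": 0, "dz": 0, "claw": 20}, {"rx": 0, "ry": 0, "rz": 0, "dx": 0, "dy": 0, "dz": 0, "claw": 20}, {"rx": 0, "ry": 0, "rz": 0, "dx": 0, "dy": 0, "dz": 0, "claw": 20}, {"rx": 0, "ry": 0, "rz": 0, "dx": 0, "dy": 0, "dz": 0, "claw": 20}]'

```text
time: 3.87
ee_pos: [508.6, 311.0, 207.5]
tool_rot: [180.0, -0.0, 155.0]
contact_force: [-0.5, 0.5, 0.6]
finger_gap: 0.22
gripper_force: 0.0
```

>>> step_arm --moves '[{"rx": 0, "ry": 0, "rz": 0, "dx": 0, "dy": 0, "dz": 20, "claw": 20}, {"rx": 0, "ry": 0, "rz": 0, "dx": 0, "dy": -15, "dz": 20, "claw": 20}, {"rx": 0, "ry": 0, "rz": 0, "dx": 1, "dy": -30, "dz": 0, "claw": 20}, {"rx": 0, "ry": 0, "rz": 0, "dx": 1, "dy": -30, "dz": 0, "claw": 20}, {"rx": 0, "ry": 0, "rz": 0, "dx": 1, "dy": -30, "dz": 0, "claw": 20}, {"rx": 0, "ry": 0, "rz": 0, "dx": 1, "dy": -30, "dz": 0, "claw": 20}, {"rx": 0, "ry": 0, "rz": 0, "dx": 1, "dy": -30, "dz": 0, "claw": 20}, {"rx": 0, "ry": 0, "rz": 0, "dx": 1, "dy": -30, "dz": 0, "claw": 20}, {"rx": 0, "ry": 0, "rz": 0, "dx": 1, "dy": -30, "dz": 0, "claw": 20}, {"rx": 0, "ry": 0, "rz": 0, "dx": 1, "dy": -30, "dz": 0, "claw": 20}, {"rx": 0, "ry": 0, "rz": 0, "dx": 1, "dy": -30, "dz": 0, "claw": 20}, {"rx": 0, "ry": 0, "rz": 0, "dx": 1, "dy": -30, "dz": 0, "claw": 20}, {"rx": 0, "ry": 0, "rz": 0, "dx": 1, "dy": -30, "dz": 0, "claw": 20}, {"rx": 0, "ry": 0, "rz": 0, "dx": 2, "dy": -30, "dz": 0, "claw": 20}, {"rx": 0, "ry": 0, "rz": 0, "dx": 2, "dy": -30, "dz": 0, "claw": 20}, {"rx": 0, "ry": 0, "rz": 0, "dx": 2, "dy": -30, "dz": 0, "claw": 20}, {"rx": 0, "ry": 0, "rz": 0, "dx": 2, "dy": -30, "dz": 0, "claw": 20}, {"rx": 0, "ry": 0, "rz": 0, "dx": 2, "dy": -30, "dz": 0, "claw": 20}, {"rx": 0, "ry": 0, "rz": 0, "dx": 2, "dy": -30, "dz": 0, "claw": 20}, {"rx": 0, "ry": 0, "rz": 0, "dx": 1, "dy": -10, "dz": 0, "claw": 20}]'

```text
time: 5.53
ee_pos: [532.4, -227.9, 247.3]
tool_rot: [-179.9, 0.0, 154.9]
contact_force: [-0.2, -0.1, 0.9]
finger_gap: 0.219
gripper_force: 0.0
```

>>> step_arm --moves '[{"rx": 0, "ry": 0, "rz": 0, "dx": 0, "dy": 0, "dz": -20, "claw": 20}, {"rx": 0, "ry": 0, "rz": 0, "dx": 0, "dy": 0, "dz": -20, "claw": 20}, {"rx": 0, "ry": 0, "rz": 0, "dx": 0, "dy": 0, "dz": 0, "claw": 20}, {"rx": 0, "ry": 0, "rz": 0, "dx": 0, "dy": 0, "dz": 0, "claw": 20}, {"rx": 0, "ry": 0, "rz": 0, "dx": 0, "dy": 0, "dz": 0, "claw": 20}]'

```text
time: 5.95
ee_pos: [533.1, -223.8, 208.6]
tool_rot: [180.0, 0.1, 155.1]
contact_force: [0.1, 0.2, -0.1]
finger_gap: 0.219
gripper_force: 0.0
```

```bash
python3 w.py pics/w3.png 532 -224 104 8
```

```text
5.95 [ 533.11024499 -223.83913205  208.63206581] [1.79997250e+02 7.42877921e-02 1.55062399e+02] [ 0.12294382  0.22966516 -0.08348243] 0.21878668533863624
(319, 240)
```

View pics/w3.png

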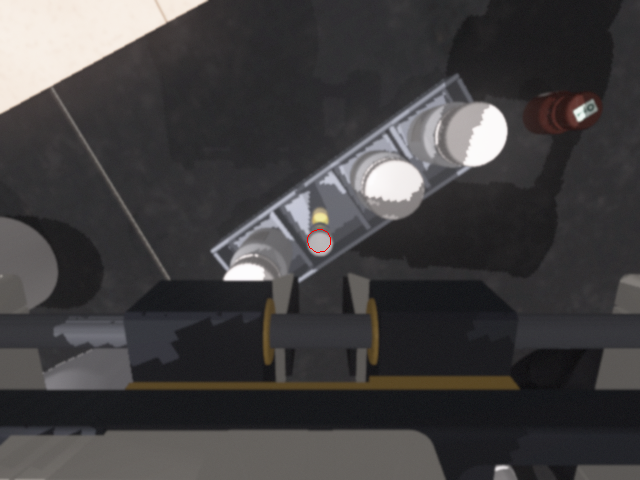

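The predicted circle sits on the slim vial's cap at (319,240). I'll descend and dwell.

>>> step_arm --moves '[{"rx": 0, "ry": 0, "rz": 0, "dx": -1, "dy": 0, "dz": -14, "claw": 20}, {"rx": 0, "ry": 0, "rz": 0, "dx": 0, "dy": 0, "dz": -14, "claw": 20}, {"rx": 0, "ry": 0, "rz": 0, "dx": 0, "dy": 0, "dz": -14, "claw": 20}, {"rx": 0, "ry": 0, "rz": 0, "dx": 0, "dy": 0, "dz": -12, "claw": 20}, {"rx": 0, "ry": 0, "rz": 0, "dx": 0, "dy": 0, "dz": 0, "claw": 20}, {"rx": 0, "ry": 0, "rz": 0, "dx": 0, "dy": 0, "dz": 0, "claw": 20}, {"rx": 0, "ry": 0, "rz": 0, "dx": 0, "dy": 0, "dz": 0, "claw": 20}, {"rx": 0, "ry": 0, "rz": 0, "dx": 0, "dy": 0, "dz": 0, "claw": 20}, {"rx": 0, "ry": 0, "rz": 0, "dx": 0, "dy": 0, "dz": 0, "claw": 20}, {"rx": 0, "ry": 0, "rz": 0, "dx": 0, "dy": 0, "dz": 0, "claw": 20}]'

```text
time: 6.83
ee_pos: [531.9, -224.2, 154.3]
tool_rot: [-180.0, 0.1, 155.0]
contact_force: [-0.4, -0.5, 0.6]
finger_gap: 0.216
gripper_force: 0.0
```

>>> step_arm --moves '[{"rx": 0, "ry": 0, "rz": 0, "dx": 0, "dy": 0, "dz": 0, "claw": 20}, {"rx": 0, "ry": 0, "rz": 0, "dx": 0, "dy": 0, "dz": 0, "claw": 20}, {"rx": 0, "ry": 0, "rz": 0, "dx": 0, "dy": 0, "dz": 0, "claw": 20}, {"rx": 0, "ry": 0, "rz": 0, "dx": 0, "dy": 0, "dz": 0, "claw": 20}, {"rx": 0, "ry": 0, "rz": 0, "dx": 0, "dy": 0, "dz": 0, "claw": 20}, {"rx": 0, "ry": 0, "rz": 0, "dx": 0, "dy": 0, "dz": 0, "claw": 20}, {"rx": 0, "ry": 0, "rz": 0, "dx": 0, "dy": 0, "dz": 0, "claw": 20}, {"rx": 0, "ry": 0, "rz": 0, "dx": 0, "dy": 0, "dz": 0, "claw": 20}, {"rx": 0, "ry": 0, "rz": 0, "dx": 0, "dy": 0, "dz": 0, "claw": 20}, {"rx": 0, "ry": 0, "rz": 0, "dx": 0, "dy": 0, "dz": 0, "claw": 20}, {"rx": 0, "ry": 0, "rz": 0, "dx": 0, "dy": 0, "dz": 0, "claw": 20}, {"rx": 0, "ry": 0, "rz": 0, "dx": 0, "dy": 0, "dz": 0, "claw": 20}, {"rx": 0, "ry": 0, "rz": 0, "dx": 0, "dy": 0, "dz": 0, "claw": 20}, {"rx": 0, "ry": 0, "rz": 0, "dx": 0, "dy": 0, "dz": 0, "claw": 20}, {"rx": 0, "ry": 0, "rz": 0, "dx": 0, "dy": 0, "dz": 0, "claw": 20}, {"rx": 0, "ry": 0, "rz": 0, "dx": 0, "dy": 0, "dz": 0, "claw": 20}, {"rx": 0, "ry": 0, "rz": 0, "dx": 0, "dy": 0, "dz": 0, "claw": 20}, {"rx": 0, "ry": 0, "rz": 0, "dx": 0, "dy": 0, "dz": 0, "claw": 20}, {"rx": 0, "ry": 0, "rz": 0, "dx": 0, "dy": 0, "dz": 0, "claw": 20}, {"rx": 0, "ry": 0, "rz": 0, "dx": 0, "dy": 0, "dz": 0, "claw": 20}]'

```text
time: 8.5
ee_pos: [531.6, -224.0, 153.5]
tool_rot: [180.0, -0.0, 155.0]
contact_force: [-0.8, 0.1, -0.1]
finger_gap: 0.215
gripper_force: 0.0
```

```bash
python3 -c "
from cell import *
s=state();print(s['time'],s['ee_pos'],s['contact_force']);print(close_job())"
```

```text
8.5 [ 531.60840809 -224.04108872  153.53225054] [-0.75218409  0.07336356 -0.11661132]
the job is handed in; nothing more can be done
None
```

The gripper pointed at the misplaced tube and then at the misplaced vial, about 2 s each with the fingertips about 3 cm above, and I handed the job in at 8.5 s still over the vial; force readings showed no sign of contact, but no verdict came back.

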